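# Pack the shoe-care tray on the hall cabinet

## Task

Pack the shoe-care kit into the shallow wooden tray: lay the shoe brush (the plain block without a handle) bristles down in the long well, stand the short lidded jar in the square well, and put the large flat round tin in the round well with the small flat round tin centred on top of it, lids up. Leave the clothes brush with the handle, the square tin and the narrow-necked bottle where they are.

Things in the scene. Friction and masses are not known exactly. Their poses are not given: they have to be found in the camera images.
- shoe_brush: Loose shoe brush, about 0.13 kg: a plain light-wood block without a handle, 120 mm long (its x), 44 mm wide (its y), the wood from 22 to 40 mm high, over a pad of dark bristles (rigid, 112 x 38 mm, 0 to 22 mm high). It stands bristles down. Origin: centre of the underside; z up.
- large_tin: Loose flat round steel tin, 62 mm in diameter, 28 mm high, about 0.12 kg, flat top and bottom. Origin: centre of the underside; z up.
- small_tin: Loose flat round steel tin, 46 mm in diameter, 18 mm high, about 0.05 kg, flat top and bottom. Origin: centre of the underside; z up.
- cream_jar: Loose short round jar, white with a dark lid of the same width: 48 mm in diameter, 50 mm high, about 0.14 kg. Origin: centre of the underside; z up.
- round_well: Round light-wood well (dish): 92 mm outside, 84 mm inside, floor 3 mm thick, wall 10 mm high (both from its underside, 5 mm above the table). Origin: centre of its underside; z up. It lies fixed in a row with the other two wells (98 mm apart along x, random order) in a shallow tray, 316 x 172 mm, rim 24 mm above the table.
- square_well: Square light-wood well: 74 mm outside, 66 mm inside, floor 3 mm thick, wall 10 mm high (both from its underside, 5 mm above the table). Origin: centre of its underside; its sides lie along its x and y. Stands in the same tray as the round well; fixed.
- long_well: Long rectangular light-wood well: 148 mm long along its y, 68 mm wide along its x outside (140 x 60 mm inside), floor 4 mm thick, wall 10 mm high (both from its underside, 5 mm above the table). Origin: centre of its underside. Stands in the same tray as the round well; fixed.
- clothes_brush: Look-alike, to be left alone: light-wood brush with a slim handle, 200 mm long in all (its x, handle to -x), 44 mm wide, 38 mm high. Origin: on the table under its middle.
- square_tin: Look-alike, to be left alone: flat square steel tin, 60 x 60 x 26 mm. Origin: centre of the underside.
- spray_bottle: Look-alike, to be left alone: white round bottle with a narrow neck and a slim dark cap, 48 mm in diameter, 96 mm high. Origin: centre of the underside.
Mind the look-alikes: they are no part of the job. What is shaped like the large_tin but orange or turquoise is not meant.

How it is judged:
At the end, for the whole second after the job is handed in: Flat on the well floors: large tin in round well (14 mm), jar in square well (15 mm), brush in long well (15 mm, along it within 0.22 rad); small tin on large tin (14 mm). All upright within 0.12 rad, released, at rest; look-alikes within 25 mm of their start (z of large_tin in the frame of round_well between 0 and 0.008 m and angle between each of large_tin, small_tin, cream_jar, shoe_brush's own z axis and vertical below 0.12 rad and horizontal distance between large_tin and round_well below 0.014 m and horizontal distance between small_tin and large_tin below 0.014 m and z of small_tin in the frame of large_tin between 0.024 and 0.033 m and z of cream_jar in the frame of square_well between 0 and 0.008 m and horizontal distance between cream_jar and square_well below 0.015 m and z of shoe_brush in the frame of long_well between 0 and 0.008 m and horizontal distance between shoe_brush and long_well below 0.015 m and angle between the x axis of shoe_brush and the y axis of long_well, either way round below 0.22 rad and linear speed of each of shoe_brush, large_tin, small_tin, cream_jar below 0.02 m/s and angular speed of each of shoe_brush, large_tin, small_tin, cream_jar below 0.3 rad/s and distance of each of clothes_brush, square_tin, spray_bottle from where it was at the start of the episode below 0.025 m); the robot touches nothing.
It fails at once if A look-alike (clothes brush, square tin or bottle) was moved more than 25 mm (distance of any of clothes_brush, square_tin, spray_bottle from where it was at the start of the episode above 0.025 m).
It also fails if it takes over 96 s, if anything falls off the work surface, if the arm or the gripper's body presses on something with over 40 N, if the wrist force passes 120 N, or if a joint passes its speed limit or range.

## Robot

A 6-joint arm with a two-finger parallel gripper is mounted at the origin on the work surface. World frame = base frame: x ahead of the robot, y to its left, z up, the work surface at z = 0. Lengths are in m, angles in rad, forces in N, time in s.
With the tool pointing down it reaches from about 0.3 to 0.875 m from the base axis. Payload 6.4 kg.
Tool frame: the origin (TCP) lies between the finger pads; the fingertips stand 25 mm ahead of it and the grasp point (between the pads) lies 6 mm ahead of it; z points along the fingers, y is the line along which they close (so a half turn about z gives the same grasp; the last joint's range is limited). The gripper opens to 85 mm and grips with 20 to 120 N. Pads are 22 mm wide; open, the fingers measure 114 mm over their backs; the gripper's body (76 mm by 85 mm) begins 54 mm behind the grasp point. The pads swing forward as they close: fully open they stand 13 mm farther back than shut.
Start: joints at [0.945, 0.181, 1.607, -0, 1.354, -0.206], TCP at [0.234, 0.525, 0.256] pointing down, gripper open.
Joint ranges: [-2.99, 2.99], [-0.89, 2.07], [0.3, 2.58], [-1.14, 4.28], [0, 2.63], [-3.12, 3.12]. Speed limits (rad/s): [2.57, 2.57, 3.01, 3.14, 3.14, 3.14].

## Interface

Orientations are given as a unit quaternion [w, x, y, z].
In Python, from bench import ctrl gives the robot as it stands.
- The arm moves only by the tool servo_tool, never from a script. Its argument "series" is text: rows parted by semicolons, each of 7 numbers parted by spaces: the gripper command: -1 is fully open, 1 is shut, values between are in proportion, then the shift along the tool's x, y, z in m, then the turn, a rotation vector about the tool's x, y, z in degrees. A call has 1 to 12 rows; each row is the pose to reach, as a shift and turn from the pose commanded when the call began, along the tool's axes at that moment; what a row does not reach only later rows make up. A row lasts 1/12 s, in which the tool goes at most 41.7 mm and 7.16 degrees, less where a joint would pass 70% of its speed; a pose out of reach is approached as far as the arm can. A call with a gripper value outside its range is refused whole. The fingers move at their own pace and stop on an object; the grip force is fixed at half the most. Time passes only in rows, so rows that repeat a pose let the fingers close. It gives the time, the measured TCP pose, the force, the opening and the grip force at its end, in the units of the state.
- ctrl.get_obs(): the state, without advancing time (a new reading comes with each control period).
- ctrl.camera(name): name is "side" or "top"; returns a dict with "img" (480x640x3 uint8, red, green, blue), "z_map" (480x640 float32, m along the optical axis (not along the pixel's ray), 0 where there is no reading), "fovy" (degrees; the focal length in pixels is half the picture's height over the tangent of half this angle, whatever the lens; pixels are square), "cx", "cy" (the principal point, pixels), "k1" (the pictures are not rectified: a ray, as slopes to the right and down, at radius r is drawn at 1 + k1 r^2 times it, then the intrinsics apply), "extrinsics" (4x4, takes a point from camera to world coordinates). Camera axes: x right, y down, z forward; pixel columns grow to the right and rows downward; lengths in m; the calibration is good to about 2 mm. A picture is of the moment at which its call begins.
- ctrl.hand_in(): hands the job in; it is judged then, once.
The state is a dict: "time_s": time; "q": joint angles; "dq": joint speeds; "joint_efforts": joint torques, N m; "eef_pos": TCP position; "eef_rot": TCP orientation; "wrist_force": force on the tool from outside, world axes, zero at the start; "torque": the same for the moment, N m; "opening": opening from 0.0 (shut) to 1.0 (fully open); "grasp_force": force on a finger pad.
Only numpy, scipy, OpenCV 4.12 (cv2) and the standard library are available. Lean on these libraries where they do the work, as an engineer would, in place of code of your own. Each camera call takes 0.05 s, during which the arm holds its last target. There are 200 camera calls.

## Working session

There is one attempt and no reset: what is moved stays moved. The work goes in short steps, Python scripts to look and compute and a tool call to move; the robot and the scene stay as the last step left them, time stands still between calls to the robot, and variables do not carry over. Pictures are saved under pics/ and viewed, at most 14 in all, crops included, and the job is handed in when it is done.

Besides the shell and the picture viewer there is one more tool, called as a command line: name --argument value ..., lists and objects as JSON in quotes. servo_tool: Moves the arm, as the interface text tells. Its arguments: {"type":"object","properties":{"series":{"type":"string"}},"required":["series"]}

```bash
mkdir -p pics
cat > h.py <<'E'
import numpy as np, cv2
from bench import ctrl
def cam(n):
    c=ctrl.camera(n); c['f']=240/np.tan(np.radians(c['fovy'])/2); return c
def rays(c,uv):
    uv=np.asarray(uv,float).reshape(-1,2)
    d=(uv-[c['cx'],c['cy']])/c['f']; s=d.copy()
    for _ in range(20): s=d/(1+c['k1']*(s**2).sum(1,keepdims=True))
    return np.c_[s,np.ones(len(s))]
def onplane(c,uv,z):
    E=np.array(c['extrinsics']); r=rays(c,uv)@E[:3,:3].T; o=E[:3,3]
    return o+r*((z-o[2])/r[:,2])[:,None]
def cloud(c):
    E=np.array(c['extrinsics']); v,u=np.mgrid[:480,:640]
    P=rays(c,np.c_[u.ravel(),v.ravel()])*c['z_map'].reshape(-1,1)
    W=P@E[:3,:3].T+E[:3,3]; W[c['z_map'].ravel()==0]=np.nan
    return W.reshape(480,640,3)
def save(c,n): cv2.imwrite('pics/'+n,c['img'][:,:,::-1])
E
python3 - <<'E'
from h import *
for n in('top','side'):
    c=cam(n); save(c,n+'0.png'); print(n,c['fovy'],c['cx'],c['cy'],c['k1'],np.round(c['extrinsics'],3).tolist(),(c['z_map']==0).mean())
o=ctrl.get_obs(); print(o['eef_pos'],o['eef_rot'],o['opening'],o['time_s'])
E
```

```text
top 47.82305299410416 319.3637652244504 242.79680623850203 -0.0781733220657382 [[-0.002, -0.999, 0.038, 0.47], [-1.0, 0.002, 0.014, 0.012], [-0.014, -0.038, -0.999, 1.252], [0.0, 0.0, 0.0, 1.0]] 0.003912760416666667
side 49.20229889439531 320.2512956804885 228.25529325958883 -0.10195183529517719 [[0.828, -0.388, 0.404, 0.025], [-0.56, -0.591, 0.581, -0.724], [0.013, -0.708, -0.706, 0.942], [0.0, 0.0, 0.0, 1.0]] 0.004029947916666667
[0.23407519 0.5247131  0.25546792] [-3.15474576e-04  2.08348361e-01  9.78054368e-01 -7.17439054e-04] 1.0046428877082048 0.1
```

View pics/top0.png

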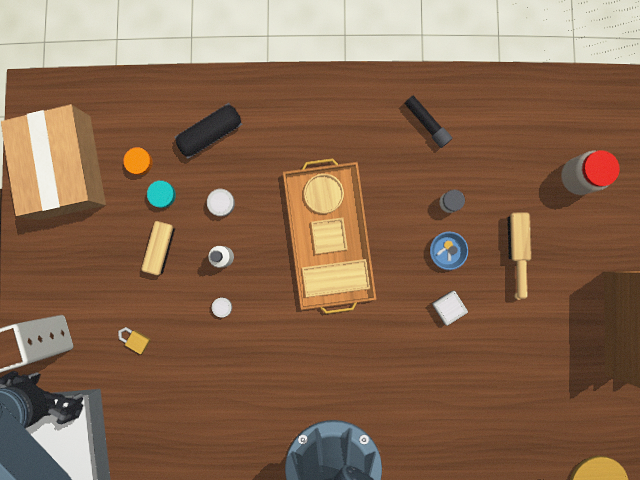

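View pics/side0.png

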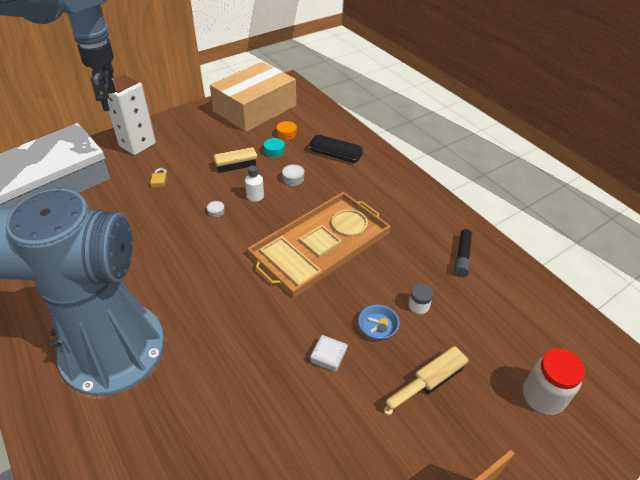

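Top view candidates:
- **Large tin:** grey disc at (220,202). Not meant: orange (136,160), turquoise (160,194), square tin (449,308).
- **Small tin:** (221,307).
- **Jar:** dark lid at (452,201). Not meant: bottle (221,257), red-lid jar (600,168).
- **Shoe brush:** block at (158,248). Not meant: clothes brush with handle (520,250), black case (208,130).
- **Wells:** round (323,194), square (328,237), long (336,279).

```bash
cat >> h.py <<'E'
def blob(c,W,seed,ztop,tol=.006,win=45):
    """top-face pixels near height ztop around seed -> centre on plane, minAreaRect in world"""
    u,v=seed; m=(np.abs(W[:,:,2]-ztop)<tol).astype(np.uint8)
    k=np.zeros_like(m); k[max(v-win,0):v+win,max(u-win,0):u+win]=1; m*=k
    n,l,s,ce=cv2.connectedComponentsWithStats(m)
    i=min(range(1,n),key=lambda i:np.hypot(*(ce[i]-seed))+(1e3 if s[i][4]<60 else 0))
    cn=max(cv2.findContours((l==i).astype(np.uint8),0,cv2.CHAIN_APPROX_NONE)[0],key=cv2.contourArea)[:,0]
    P=onplane(c,cn,ztop)[:,:2].astype(np.float32)
    r=cv2.minAreaRect(P); z=np.nanmedian(W[l==i][:,2])
    return r,z
E
python3 - <<'E'
from h import *
c=cam('top'); W=cloud(c)
for n,s,z in [('table',(380,350),0)]: print(n,W[s[1],s[0]])
for n,s,z in [('large',(220,202),.028),('small',(221,307),.018),('jar',(452,201),.05),('brush',(158,248),.04),('bottle',(216,257),.09),('sqtin',(449,308),.026),('clothes',(520,235),.038),('orange',(136,160),.028),('turq',(160,194),.028)]:
    try:
        r,zz=blob(c,W,s,z); print(n,np.round(r[0],4),np.round(r[1],4),round(r[2],1),round(float(zz),4))
    except Exception as e: print(n,e)
# wells by colour: light wood inside tray
hsv=cv2.cvtColor(c['img'],cv2.COLOR_RGB2HSV)
for s in [(323,194),(328,237),(336,279)]: print(hsv[s[1],s[0]],W[s[1],s[0]])
print('tray',hsv[215,300],hsv[257,360])
cr=np.hstack([cv2.resize(c['img'][130:330,100:240],(420,600)),cv2.resize(c['img'][150:330,270:385],(380,600))])
cv2.imwrite('pics/crop0.png',cr[:,:,::-1])
E
```

```text
table [ 2.70410998e-01 -1.10161641e-01 -3.26197463e-05]
large [0.6105 0.2553] [0.0597 0.0598] 0.4 0.0283
small [0.371  0.2535] [0.0452 0.0449] 75.9 0.0182
jar [ 0.6108 -0.2714] [0.0473 0.0449] 90.0 0.0509
brush [0.5063 0.3969] [0.0455 0.1202] 74.3 0.0397
bottle [0.4876 0.2515] [0.0242 0.0233] 27.0 0.0943
sqtin [ 0.3692 -0.266 ] [0.0613 0.0609] 31.9 0.0268
clothes [ 0.5082 -0.4251] [0.1495 0.0441] 0.9 0.0384
orange [0.7087 0.4506] [0.0643 0.0606] 45.4 0.0282
turq [0.6298 0.3946] [0.0612 0.0601] 89.6 0.0281
[ 22 107 236] [nan nan nan]
[ 21 107 234] [0.53053137 0.00902728 0.01226208]
[ 21 111 233] [ 0.43434627 -0.0090556   0.01069378]
tray [ 14 158 215] [ 14 154 202]
```

View pics/crop0.png

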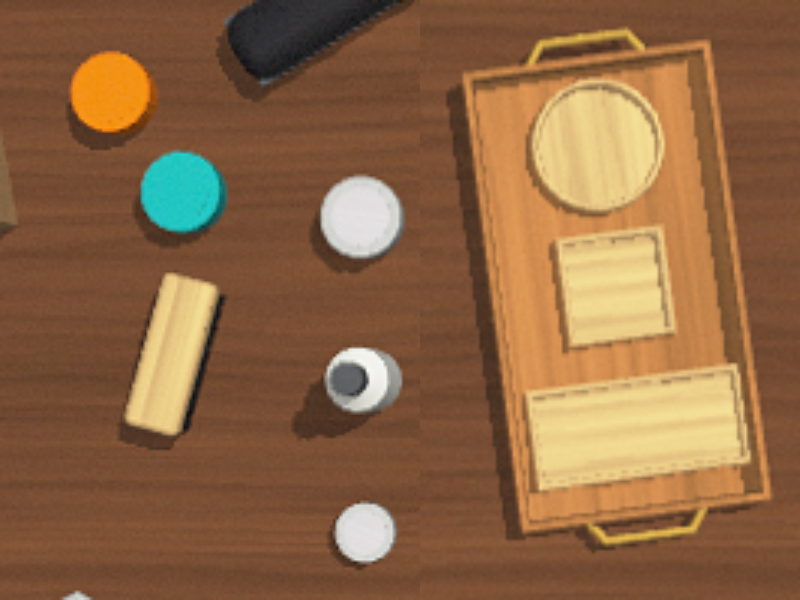

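The crop confirms the choices: both grey tins, the block brush without a handle, and the three wells. Next I measure the wells, how far the open fingers reach, and the first approach.

```bash
cat >> h.py <<'E'
from scipy.spatial.transform import Rotation as R
def delta(p,yaw=None,o=None):
    """shift and turn in present tool axes to TCP p (world), tool down, closing axis at yaw deg (mod 180)"""
    o=o or ctrl.get_obs(); q=o['eef_rot']; T=R.from_quat([q[1],q[2],q[3],q[0]])
    d=T.inv().apply(np.array(p)-o['eef_pos']); M=T.as_matrix(); y=M[:,1]
    if yaw is None: yaw=np.degrees(np.arctan2(y[1],y[0]))
    best=None
    for k in(0,180):
        a=np.radians(yaw+k); Y=np.array([np.cos(a),np.sin(a),0]); Z=np.array([0,0,-1.]); X=np.cross(Y,Z)
        rv=np.degrees((T.inv()*R.from_matrix(np.c_[X,Y,Z])).as_rotvec())
        if best is None or np.linalg.norm(rv)<np.linalg.norm(best): best=rv
    print('shift mm',np.round(d*1000,1),'turn',np.round(best,1),'| tcp',np.round(o['eef_pos'],4),'q6',round(o['q'][5],2),'t',round(o['time_s'],1))
E
python3 - <<'E'
from h import *
c=cam('top'); hsv=cv2.cvtColor(c['img'],cv2.COLOR_RGB2HSV)
m=((hsv[:,:,0]>=18)&(hsv[:,:,0]<=28)&(hsv[:,:,1]<150)&(hsv[:,:,1]>60)&(hsv[:,:,2]>170)).astype(np.uint8)
k=np.zeros_like(m);k[165:305,285:375]=1;m=cv2.morphologyEx(m*k,cv2.MORPH_OPEN,np.ones((3,3)))
for cn in cv2.findContours(m,0,cv2.CHAIN_APPROX_NONE)[0]:
    if cv2.contourArea(cn)<300: continue
    r=cv2.minAreaRect(onplane(c,cn[:,0],.015)[:,:2].astype(np.float32)); print('well',np.round(r[0],4),np.round(r[1],4),round(r[2],1))
s=cam('side'); W=cloud(s); p=ctrl.get_obs()['eef_pos']
d=W-p; g=(np.hypot(d[...,0],d[...,1])<.09)&(d[...,2]<.1)&(d[...,2]>-.06)
Q=d[g]; print('finger lowest rel TCP',np.round(np.percentile(Q[:,2],[0,.5,1,2,5]),4),len(Q))
delta([.6105,.2553,.12],90)
print(onplane(s,[(293,170)],.028), onplane(s,[(215,205)],.018),onplane(s,[(421,293)],.05))
E
```

```text
well [ 0.4375 -0.0053] [0.0671 0.1406] 7.4
well [0.5344 0.0103] [0.0733 0.0657] 7.5
well [0.6282 0.0226] [0.0827 0.0808] 89.8
finger lowest rel TCP [-0.0577 -0.0126 -0.0108 -0.0096 -0.0043] 783
shift mm [-453.5  -92.7  135.9] turn [ -0.   -0.  -24.1] | tcp [0.2342 0.5249 0.2559] q6 -0.21 t 0.2
[[0.61222187 0.25892857 0.028     ]] [[0.37133227 0.25802684 0.018     ]] [[ 0.60569054 -0.27395388  0.05      ]]
```

servo_tool --series "-1 -0.1 -0.02 0.02 0 0 -6; -1 -0.2 -0.04 0.05 0 0 -12; -1 -0.3 -0.06 0.08 0 0 -18; -1 -0.4 -0.08 0.12 0 0 -24; -1 -0.4535 -0.0927 0.136 0 0 -24.1; -1 -0.4535 -0.0927 0.136 0 0 -24.1; -1 -0.4535 -0.0927 0.136 0 0 -24.1; -1 -0.4535 -0.0927 0.136 0 0 -24.1; -1 -0.4535 -0.0927 0.136 0 0 -24.1; -1 -0.4535 -0.0927 0.136 0 0 -24.1; -1 -0.4535 -0.0927 0.136 0 0 -24.1; -1 -0.4535 -0.0927 0.136 0 0 -24.1"

```text
time_s: 1.25
eef_pos: [0.6131, 0.2523, 0.1186]
eef_rot: [-0.0, 0.001, 1.0, -0.0]
wrist_force: [-0.8, 0.7, 1.1]
opening: 1.0
grasp_force: 0.0
```

Run:
```python
from h import *
delta([.611,.256,.026],90)
s=cam('side'); save(s,'side1.png'); s=cam('top'); cv2.imwrite('pics/t1.png',s['img'][100:400,100:500,::-1])
```

```text
shift mm [ 2.1  3.8 92.6] turn [-0.1 -0.  -0.1] | tcp [0.6131 0.2523 0.1186] q6 -1.36 t 1.2
```

View pics/side1.png

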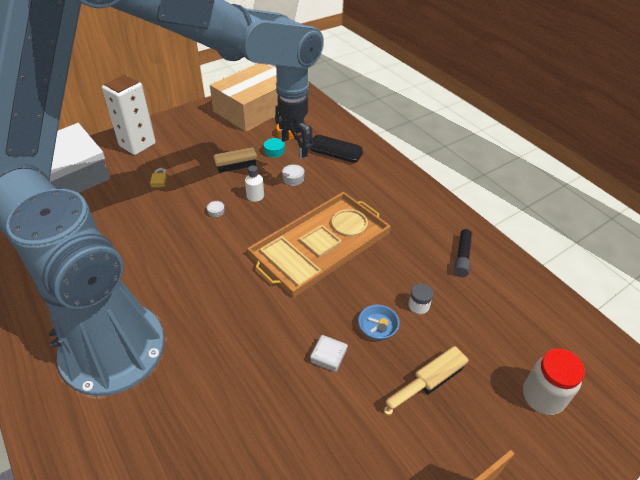

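The open gripper is above the large tin (gripper at about (300,140), tin at (293,175)). Going down.

servo_tool --series "-1 0 0.001 0.035 0 0 0; -1 0 0.001 0.06 0 0 0; -1 0 0.001 0.08 0 0 0; -1 0 0.001 0.093 0 0 0; -1 0 0.001 0.093 0 0 0; -1 0 0.001 0.093 0 0 0"

```text
time_s: 1.85
eef_pos: [0.6101, 0.2571, 0.0272]
eef_rot: [-0.001, -0.001, 1.0, -0.0]
wrist_force: [-0.1, 0.3, -0.3]
opening: 1.0
grasp_force: 0.0
```

servo_tool --series "1 0 0 0 0 0 0; 1 0 0 0 0 0 0; 1 0 0 0 0 0 0; 1 0 0 0 0 0 0; 1 0 0 0 0 0 0; 1 0 0 0 0 0 0"

```text
time_s: 2.35
eef_pos: [0.6124, 0.2571, 0.0299]
eef_rot: [0.002, -0.0, 1.0, 0.001]
wrist_force: [-1.1, 1.6, 6.2]
opening: 0.699
grasp_force: 65.5
```

servo_tool --series "1 0 0 -0.02 0 0 0; 1 0 0 -0.05 0 0 0; 1 0 0 -0.08 0 0 0; 1 0 0 -0.1 0 0 0; 1 0 0 -0.1 0 0 0; 1 0 0 -0.1 0 0 0"

```text
time_s: 2.85
eef_pos: [0.6118, 0.2568, 0.1293]
eef_rot: [0.002, -0.0, 1.0, 0.0]
wrist_force: [0.2, -0.2, -1.9]
opening: 0.698
grasp_force: 65.4
```

Run:
```python
from h import *
delta([.6305,.0223,.12],90); delta([.6305,.0223,.12],97.7)
o=ctrl.get_obs()
s=cam('side'); W=cloud(s); d=W-o['eef_pos']; g=(np.hypot(d[...,0],d[...,1])<.06)&(np.abs(d[...,2])<.05)
print(np.percentile(d[g][:,2],[.5,2,5,10])); v,u=np.nonzero(g); u0,v0=int(u.mean()),int(v.mean()); print(u0,v0)
cv2.imwrite('pics/hold.png',cv2.resize(s['img'][max(v0-50,0):v0+50,u0-60:u0+60],(600,500),interpolation=2)[:,:,::-1])
```

```text
shift mm [ -18.5 -234.6    9.2] turn [0.  0.2 0. ] | tcp [0.6118 0.2568 0.1293] q6 -1.35 t 2.9
shift mm [ -18.5 -234.6    9.2] turn [ 0.   0.2 -7.7] | tcp [0.6118 0.2568 0.1293] q6 -1.35 t 2.9
[-0.02946121 -0.02756755 -0.02362204 -0.01701185]
290 140
```

View pics/hold.png

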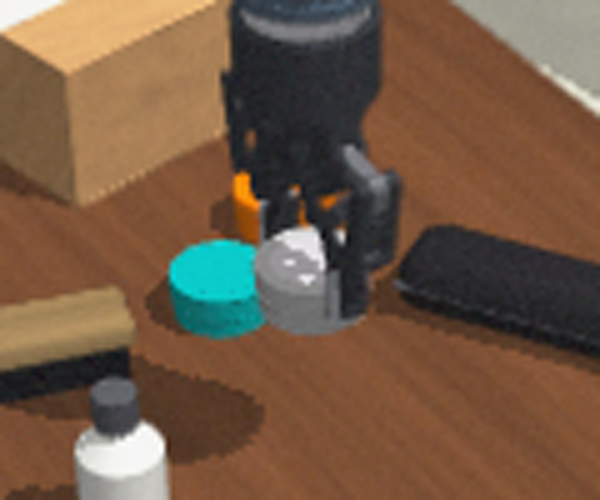

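The large tin is held level, with the fingertips a few mm above its underside. Carrying it to the round well.

servo_tool --series "1 -0.004 -0.03 0 0 0 0; 1 -0.008 -0.07 0 0 0 0; 1 -0.012 -0.11 0 0 0 0; 1 -0.015 -0.15 0 0 0 0; 1 -0.017 -0.185 0 0 0 0; 1 -0.018 -0.21 0 0 0 0; 1 -0.0185 -0.228 0.01 0 0 0; 1 -0.0185 -0.234 0.03 0 0 0; 1 -0.0185 -0.2346 0.05 0 0 0; 1 -0.0185 -0.2346 0.06 0 0 0; 1 -0.0185 -0.2346 0.06 0 0 0; 1 -0.0185 -0.2346 0.06 0 0 0"

```text
time_s: 3.9
eef_pos: [0.6281, 0.0226, 0.0656]
eef_rot: [-0.002, -0.001, 1.0, 0.0]
wrist_force: [-0.0, -0.0, -1.3]
opening: 0.698
grasp_force: 65.4
```

Run:
```python
from h import *
delta([.6305,.0223,.041],90)
s=cam('side'); 
cv2.imwrite('pics/hold2.png',cv2.resize(s['img'][150:300,250:420],(680,600),interpolation=2)[:,:,::-1])
```

```text
shift mm [-2.5 -0.3 24.6] turn [ 0.  -0.2  0.1] | tcp [0.6281 0.0226 0.0656] q6 -1.72 t 3.9
```

View pics/hold2.png

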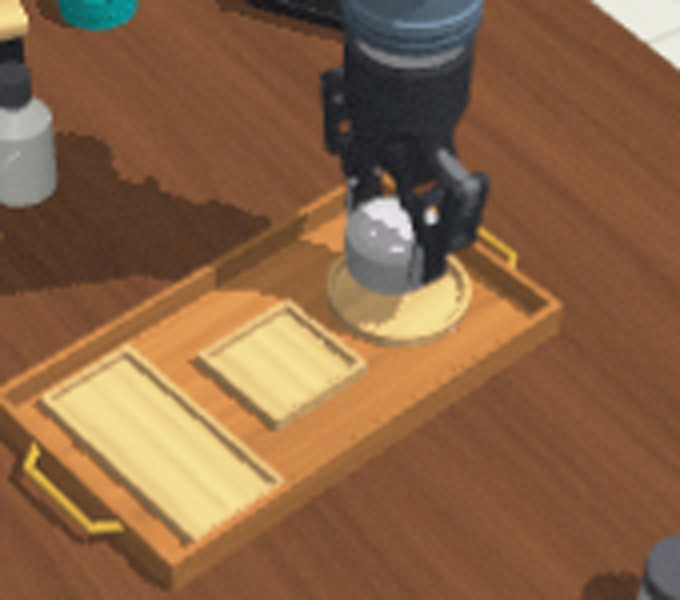

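The tin hangs over the round well. Lowering it there, then releasing.

servo_tool --series "1 -0.001 0 0.012 0 0 0; 1 -0.002 0 0.02 0 0 0; 1 -0.002 0 0.025 0 0 0; 1 -0.002 0 0.025 0 0 0; 1 -0.002 0 0.025 0 0 0"

```text
time_s: 4.37
eef_pos: [0.631, 0.0222, 0.0417]
eef_rot: [-0.001, -0.001, 1.0, 0.0]
wrist_force: [0.0, 0.1, -1.2]
opening: 0.699
grasp_force: 65.4
```

servo_tool --series "1 0 0 0.003 0 0 0; 1 0 0 0.003 0 0 0; -1 0 0 0.003 0 0 0; -1 0 0 0.003 0 0 0; -1 0 0 0.003 0 0 0; -1 0 0 0.003 0 0 0; -1 0 0 -0.01 0 0 0; -1 0 0 -0.04 0 0 0; -1 0 0 -0.08 0 0 0; -1 0 0 -0.09 0 0 0; -1 0 0 -0.09 0 0 0; -1 0 0 -0.09 0 0 0"

```text
time_s: 5.37
eef_pos: [0.6322, 0.022, 0.1341]
eef_rot: [0.002, -0.0, 1.0, -0.0]
wrist_force: [-1.1, 0.8, -1.0]
opening: 1.002
grasp_force: 0.0
```

Run:
```python
from h import *
delta([.3715,.2555,.12],90)
s=cam('side'); W=cloud(s); r,z=blob(s,W,(349,215),.036,.004); print(r,z)
```

```text
shift mm [260.5 233.8  13.2] turn [-0.   0.2  0.1] | tcp [0.6322 0.022  0.1341] q6 -1.72 t 5.4
((0.6275681853294373, 0.017993368208408356), (0.06344254314899445, 0.06070903688669205), 19.315614700317383) 0.0352048001798434
```

servo_tool --series "-1 0.025 0.022 0 0 0 0; -1 0.052 0.047 0 0 0 0; -1 0.08 0.072 0 0 0 0; -1 0.11 0.097 0 0 0 0; -1 0.14 0.122 0 0 0 0; -1 0.17 0.15 0 0 0 0; -1 0.2 0.178 0 0 0 0; -1 0.225 0.202 0 0 0 0; -1 0.245 0.22 0 0 0 0; -1 0.257 0.23 0.02 0 0 0; -1 0.2605 0.2338 0.05 0 0 0; -1 0.2605 0.2338 0.06 0 0 0"

```text
time_s: 6.42
eef_pos: [0.3662, 0.2553, 0.0683]
eef_rot: [-0.004, -0.002, 1.0, -0.001]
wrist_force: [-0.1, -0.6, -0.9]
opening: 1.005
grasp_force: 0.0
```

Run:
```python
from h import *
delta([.3713,.2553,.030],90)
c=cam('top'); W=cloud(c); save(c,'t2.png')
for n,s,z in [('large',(323,194),.036),('large2',(323,194),.035)]:
    r,zz=blob(c,W,s,z,.004); print(n,np.round(r[0],4),np.round(r[1],4),round(float(zz),4))
```

```text
shift mm [-5.4  0.1 38.2] turn [-0.1 -0.4  0.2] | tcp [0.3662 0.2553 0.0683] q6 -1.23 t 6.4
large [0.6311 0.0201] [0.0587 0.059 ] 0.0365
large2 [0.6313 0.0201] [0.0588 0.0591] 0.0363
```

View pics/t2.png

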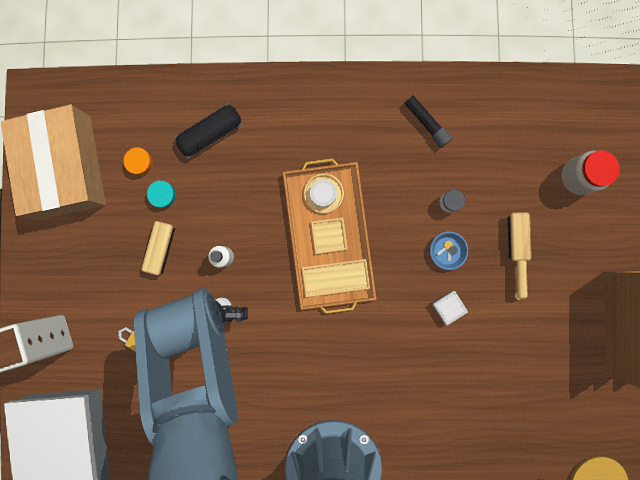

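The large tin sits centred in the round well (about (323,194)), and the arm is over the small tin at (225,303).

servo_tool --series "-1 0 0 0.015 0 0 0; -1 0 0 0.03 0 0 0; -1 0 0 0.04 0 0 0; -1 0 0 0.044 0 0 0; -1 0 0 0.044 0 0 0; -1 0 0 0.044 0 0 0"

```text
time_s: 6.97
eef_pos: [0.3711, 0.2554, 0.0285]
eef_rot: [-0.0, -0.0, 1.0, -0.0]
wrist_force: [0.6, 0.2, 0.3]
opening: 1.003
grasp_force: 0.0
```

servo_tool --series "1 0 0 0 0 0 0; 1 0 0 0 0 0 0; 1 0 0 0 0 0 0; 1 0 0 0 0 0 0; 1 0 0 0 0 0 0; 1 0 0 0 0 0 0; 1 0 0 0 0 0 0"

```text
time_s: 7.55
eef_pos: [0.3711, 0.2558, 0.0294]
eef_rot: [0.0, -0.001, 1.0, 0.0]
wrist_force: [-3.2, -2.4, 10.7]
opening: 0.506
grasp_force: 59.4
```

The fingertips touched the table on closing (10 N). Regripping 4 mm higher so they won't bear on the large tin.

servo_tool --series "-1 0 0 0 0 0 0; -1 0 0 -0.002 0 0 0; -1 0 0 -0.004 0 0 0; -1 0 0 -0.004 0 0 0; 1 0 0 -0.004 0 0 0; 1 0 0 -0.004 0 0 0; 1 0 0 -0.004 0 0 0; 1 0 0 -0.004 0 0 0; 1 0 0 -0.004 0 0 0; 1 0 0 -0.004 0 0 0; 1 0 0 -0.004 0 0 0"

```text
time_s: 8.47
eef_pos: [0.3706, 0.2556, 0.0328]
eef_rot: [-0.0, -0.0, 1.0, -0.0]
wrist_force: [-2.9, -1.5, 9.4]
opening: 0.5
grasp_force: 59.5
```

servo_tool --series "1 0 0 -0.02 0 0 0; 1 0 0 -0.05 0 0 0; 1 0 0 -0.08 0 0 0; 1 0 0 -0.1 0 0 0; 1 0 0 -0.1 0 0 0; 1 0 0 -0.1 0 0 0"

```text
time_s: 8.97
eef_pos: [0.3715, 0.2559, 0.1332]
eef_rot: [0.001, -0.0, 1.0, 0.0]
wrist_force: [0.6, -0.2, -0.1]
opening: 0.497
grasp_force: 61.4
```

Run:
```python
from h import *
delta([.6311,.0201,.134],90)
o=ctrl.get_obs()
s=cam('side'); W=cloud(s); d=W-o['eef_pos']; g=(np.hypot(d[...,0],d[...,1])<.06)&(np.abs(d[...,2])<.05)
v,u=np.nonzero(g); u0,v0=int(u.mean()),int(v.mean()); print(u0,v0, np.percentile(d[g][:,2],[.5,2,5]))
cv2.imwrite('pics/hold3.png',cv2.resize(s['img'][max(v0-50,0):v0+50,max(u0-60,0):u0+60],(600,500),interpolation=2)[:,:,::-1])
```

```text
shift mm [-259.4 -236.    -0.3] turn [0.1 0.2 0. ] | tcp [0.3715 0.2559 0.1332] q6 -1.23 t 9.0
208 172 [-0.03244232 -0.03095829 -0.02633811]
```

View pics/hold3.png

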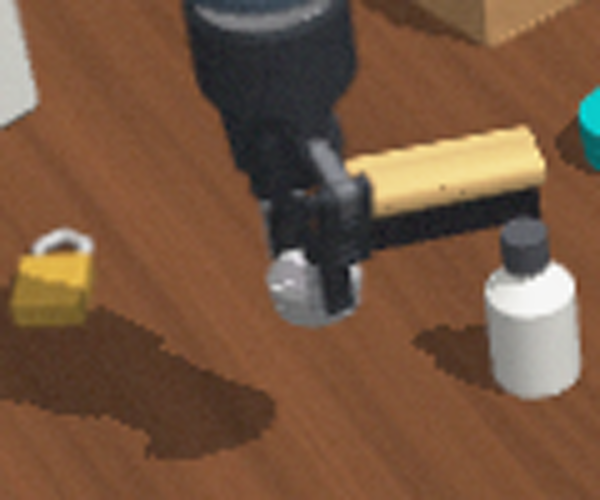

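The small tin is held level, with its underside about 33 mm below the TCP. Carrying it to the large tin.

servo_tool --series "1 -0.02 -0.018 0 0 0 0; 1 -0.047 -0.043 0 0 0 0; 1 -0.075 -0.068 0 0 0 0; 1 -0.105 -0.095 0 0 0 0; 1 -0.135 -0.123 0 0 0 0; 1 -0.165 -0.15 0 0 0 0; 1 -0.195 -0.178 0 0 0 0; 1 -0.222 -0.202 0 0 0 0; 1 -0.242 -0.22 0 0 0 0; 1 -0.254 -0.231 0.01 0 0 0; 1 -0.2594 -0.236 0.03 0 0 0; 1 -0.2594 -0.236 0.045 0 0 0"

```text
time_s: 10.02
eef_pos: [0.6303, 0.018, 0.0839]
eef_rot: [-0.001, 0.001, 1.0, 0.0]
wrist_force: [-0.7, 0.5, -0.3]
opening: 0.507
grasp_force: 61.4
```

servo_tool --series "1 0 0 0.005 0 0 0; 1 0 0 0.01 0 0 0; 1 0 0 0.015 0 0 0; 1 0 0 0.017 0 0 0; 1 0 0 0.017 0 0 0"

```text
time_s: 10.43
eef_pos: [0.6301, 0.0202, 0.0702]
eef_rot: [-0.0, -0.001, 1.0, 0.0]
wrist_force: [0.3, -1.5, -0.1]
opening: 0.5
grasp_force: 61.4
```

Run:
```python
from h import *
delta([.6311,.0201,.0705],90)
o=ctrl.get_obs(); print(o['wrist_force'],o['opening'])
```

```text
shift mm [-1.  -0.1 -0.3] turn [ 0.  -0.   0.1] | tcp [0.6301 0.0202 0.0702] q6 -1.73 t 10.4
[ 0.29893799 -1.48453348 -0.13503107] 0.4997407256290266
```

Position is good, so I lower 1 mm, release and rise.

servo_tool --series "1 -0.001 0 0.001 0 0 0; 1 -0.001 0 0.001 0 0 0; -1 -0.001 0 0.001 0 0 0; -1 -0.001 0 0.001 0 0 0; -1 -0.001 0 0.001 0 0 0; -1 -0.001 0 0.001 0 0 0; -1 -0.001 0 0.001 0 0 0; -1 0 0 -0.02 0 0 0; -1 0 0 -0.05 0 0 0; -1 0 0 -0.075 0 0 0; -1 0 0 -0.08 0 0 0; -1 0 0 -0.08 0 0 0"

```text
time_s: 11.43
eef_pos: [0.632, 0.0196, 0.1532]
eef_rot: [0.003, -0.0, 1.0, -0.0]
wrist_force: [-0.1, -0.6, -0.7]
opening: 0.999
grasp_force: 0.0
```

Run:
```python
from h import *
delta([.609,-.2715,.12],90)
```

```text
shift mm [  23.5 -291.    33.3] turn [-0.   0.3  0. ] | tcp [0.632  0.0196 0.1532] q6 -1.73 t 11.4
```

servo_tool --series "-1 0.004 -0.03 0 0 0 0; -1 0.008 -0.07 0 0 0 0; -1 0.011 -0.11 0.005 0 0 0; -1 0.014 -0.15 0.01 0 0 0; -1 0.017 -0.19 0.015 0 0 0; -1 0.019 -0.225 0.02 0 0 0; -1 0.021 -0.255 0.03 0 0 0; -1 0.0225 -0.275 0.035 0 0 0; -1 0.023 -0.285 0.04 0 0 0; -1 0.0235 -0.291 0.04 0 0 0; -1 0.0235 -0.291 0.04 0 0 0; -1 0.0235 -0.291 0.04 0 0 0"

```text
time_s: 12.43
eef_pos: [0.6071, -0.27, 0.1099]
eef_rot: [-0.0, -0.001, 1.0, 0.0]
wrist_force: [-1.0, 0.4, -0.8]
opening: 1.0
grasp_force: 0.0
```

Run:
```python
from h import *
delta([.609,-.2715,.05],90)
c=cam('top'); W=cloud(c); r,z=blob(c,W,(323,194),.054,.005); print(np.round(r[0],4),np.round(r[1],4),z)
r,z=blob(c,W,(323,194),.036,.004); print(np.round(r[0],4),np.round(r[1],4),z)
c=cam('side'); W=cloud(c); r,z=blob(c,W,(421,293),.05,.005); print('jar side',np.round(r[0],4),np.round(r[1],4),z)
```

```text
shift mm [-2.  -1.5 59.9] turn [ 0.  -0.   0.1] | tcp [ 0.6071 -0.27    0.1099] q6 -2.17 t 12.4
[0.6321 0.0189] [0.0423 0.0425] 0.05479558596538836
[0.6311 0.0201] [0.0587 0.059 ] 0.03643444190864753
jar side [ 0.6089 -0.2723] [0.0493 0.0471] 0.04985098449152431
```

The small tin sits on the large one within 2 mm. Descending on the jar.

servo_tool --series "-1 -0.001 0 0.025 0 0 0; -1 -0.001 0 0.045 0 0 0; -1 -0.001 0 0.058 0 0 0; -1 -0.001 0 0.062 0 0 0; -1 -0.001 0 0.062 0 0 0; 1 -0.001 0 0.062 0 0 0; 1 -0.001 0 0.062 0 0 0; 1 -0.001 0 0.062 0 0 0; 1 -0.001 0 0.062 0 0 0; 1 -0.001 0 0.062 0 0 0; 1 -0.001 0 0.062 0 0 0; 1 -0.001 0 0.062 0 0 0"

```text
time_s: 13.53
eef_pos: [0.6092, -0.2719, 0.0501]
eef_rot: [0.001, -0.0, 1.0, -0.001]
wrist_force: [-0.3, -0.1, 6.2]
opening: 0.547
grasp_force: 62.3
```

servo_tool --series "1 0 0 -0.02 0 0 0; 1 0 0 -0.05 0 0 0; 1 0 0 -0.08 0 0 0; 1 0 0 -0.09 0 0 0; 1 0 0 -0.09 0 0 0; 1 0 0 -0.09 0 0 0"

```text
time_s: 14.03
eef_pos: [0.6079, -0.2712, 0.138]
eef_rot: [0.0, -0.0, 1.0, -0.0]
wrist_force: [-0.2, -0.2, -1.2]
opening: 0.544
grasp_force: 61.9
```

Run:
```python
from h import *
delta([.5334,.0092,.14],90)
o=ctrl.get_obs()
s=cam('side'); W=cloud(s); d=W-o['eef_pos']; g=(np.hypot(d[...,0],d[...,1])<.05)&(d[...,2]>-.08)&(d[...,2]<.05)
v,u=np.nonzero(g); u0,v0=int(u.mean()),int(v.mean()); print(u0,v0, np.percentile(d[g][:,2],[.5,2,5]))
cv2.imwrite('pics/hold4.png',cv2.resize(s['img'][max(v0-50,0):v0+50,max(u0-60,0):u0+60],(600,500),interpolation=2)[:,:,::-1])
```

```text
shift mm [ 74.3 280.4  -2.1] turn [-0.  0.  0.] | tcp [ 0.6079 -0.2712  0.138 ] q6 -2.17 t 14.0
425 266 [-0.04902082 -0.04508828 -0.04074732]
```

View pics/hold4.png

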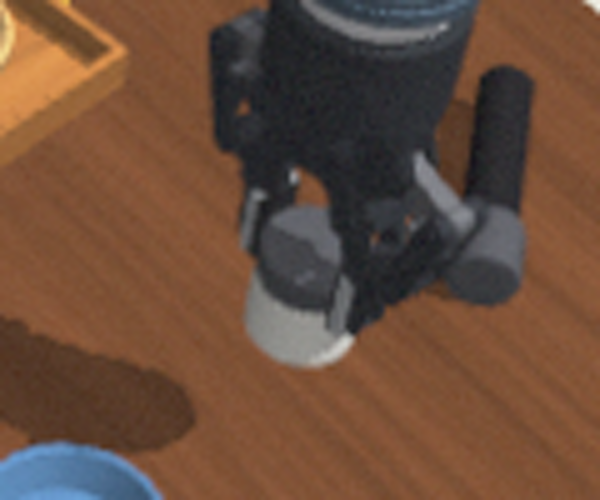

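The jar is held upright. Carrying it to the square well.

servo_tool --series "1 0.008 0.03 0 0 0 0; 1 0.018 0.068 0 0 0 0; 1 0.028 0.106 0 0 0 0; 1 0.038 0.144 0 0 0 0; 1 0.048 0.182 0 0 0 0; 1 0.058 0.218 0 0 0 0; 1 0.066 0.248 0 0 0 0; 1 0.071 0.268 0.01 0 0 0; 1 0.0743 0.277 0.03 0 0 0; 1 0.0743 0.2804 0.05 0 0 0; 1 0.0743 0.2804 0.065 0 0 0; 1 0.0743 0.2804 0.065 0 0 0"

```text
time_s: 15.08
eef_pos: [0.529, 0.0105, 0.0679]
eef_rot: [-0.005, -0.001, 1.0, 0.001]
wrist_force: [-1.3, 0.1, -2.0]
opening: 0.541
grasp_force: 62.0
```

servo_tool --series "1 0 0 0.006 0 0 0; 1 0 0 0.012 0 0 0; 1 0 0 0.013 0 0 0; 1 0 0 0.013 0 0 0"

```text
time_s: 15.42
eef_pos: [0.5335, 0.0089, 0.0601]
eef_rot: [-0.0, -0.0, 1.0, 0.0]
wrist_force: [0.1, -0.6, -1.6]
opening: 0.541
grasp_force: 62.0
```

Run:
```python
from h import *
delta([.5334,.0092,.059],90)
s=cam('side'); cv2.imwrite('pics/hold5.png',cv2.resize(s['img'][180:300,250:410],(800,600),interpolation=2)[:,:,::-1])
```

```text
shift mm [0.1 0.3 1.1] turn [ 0. -0.  0.] | tcp [0.5335 0.0089 0.0601] q6 -1.78 t 15.4
```

View pics/hold5.png

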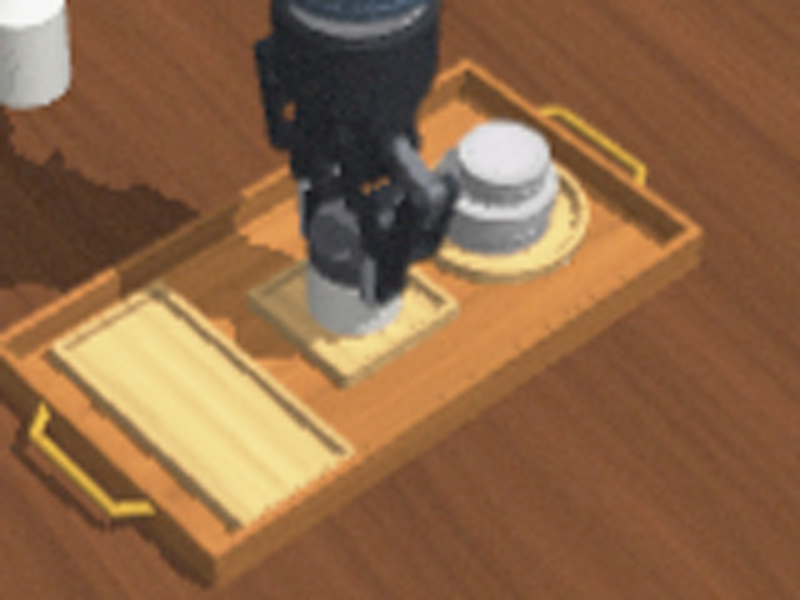

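The jar is inside the square well and the tin stack stands in the round well. Releasing the jar and rising.

servo_tool --series "1 0 0 0.001 0 0 0; 1 0 0 0.002 0 0 0; -1 0 0 0.002 0 0 0; -1 0 0 0.002 0 0 0; -1 0 0 0.002 0 0 0; -1 0 0 0.002 0 0 0; -1 0 0 0.002 0 0 0; -1 0 0 -0.02 0 0 0; -1 0 0 -0.06 0 0 0; -1 0 0 -0.085 0 0 0; -1 0 0 -0.09 0 0 0; -1 0 0 -0.09 0 0 0"

```text
time_s: 16.47
eef_pos: [0.5352, 0.0089, 0.1527]
eef_rot: [0.003, -0.0, 1.0, -0.001]
wrist_force: [-0.1, -0.4, 0.4]
opening: 1.003
grasp_force: 0.0
```

Run:
```python
from h import *
delta([.5065,.398,.12],74.3)
c=cam('side'); W=cloud(c); print(W[160,235])
```

```text
shift mm [ 28.4 389.2  32.2] turn [-0.   0.3 15.8] | tcp [0.5352 0.0089 0.1527] q6 -1.78 t 16.5
[0.49284943 0.3748891  0.03885895]
```

servo_tool --series "-1 0.002 0.03 0 0 0 2; -1 0.005 0.068 0 0 0 4; -1 0.008 0.106 0 0 0 6; -1 0.011 0.144 0 0 0 8; -1 0.014 0.182 0 0 0 10; -1 0.017 0.22 0 0 0 12; -1 0.02 0.258 0 0 0 14; -1 0.022 0.296 0 0 0 15.8; -1 0.025 0.33 0 0 0 15.8; -1 0.027 0.36 0 0 0 15.8; -1 0.0284 0.38 0.01 0 0 15.8; -1 0.0284 0.3892 0.032 0 0 15.8"

```text
time_s: 17.52
eef_pos: [0.5047, 0.4018, 0.1185]
eef_rot: [0.001, 0.136, 0.991, 0.001]
wrist_force: [1.1, 0.2, 0.4]
opening: 1.003
grasp_force: 0.0
```

servo_tool --series "-1 0 0 0.01 0 0 0; -1 0 0 0.02 0 0 0; -1 0 0 0.02 0 0 0; -1 0 0 0.02 0 0 0"

```text
time_s: 17.85
eef_pos: [0.5043, 0.3969, 0.0969]
eef_rot: [-0.001, 0.138, 0.99, -0.001]
wrist_force: [0.2, 0.2, 1.3]
opening: 1.002
grasp_force: 0.0
```

Run:
```python
from h import *
delta([.5065,.398,.043],74.3)
c=cam('top'); W=cloud(c); r,z=blob(c,W,(328,235),.058,.005); print('jar',np.round(r[0],4),np.round(r[1],4),z)
```

```text
shift mm [-2.   1.8 53.9] turn [-0.1 -0.1 -0.1] | tcp [0.5043 0.3969 0.0969] q6 -0.81 t 17.9
jar [0.5372 0.0069] [0.0442 0.0442] 0.05947616418757007
```

servo_tool --series "-1 -0.001 0.001 0.025 0 0 0; -1 -0.001 0.001 0.042 0 0 0; -1 -0.001 0.001 0.052 0 0 0; -1 -0.001 0.001 0.055 0 0 0; -1 -0.001 0.001 0.055 0 0 0; 1 -0.001 0.001 0.055 0 0 0; 1 -0.001 0.001 0.055 0 0 0; 1 -0.001 0.001 0.055 0 0 0; 1 -0.001 0.001 0.055 0 0 0; 1 -0.001 0.001 0.055 0 0 0; 1 -0.001 0.001 0.055 0 0 0; 1 -0.001 0.001 0.055 0 0 0"

```text
time_s: 18.9
eef_pos: [0.5069, 0.3996, 0.0448]
eef_rot: [0.001, 0.137, 0.991, 0.001]
wrist_force: [0.2, 0.8, 6.4]
opening: 0.498
grasp_force: 63.4
```

servo_tool --series "1 0 0 -0.02 0 0 0; 1 0 0 -0.05 0 0 0; 1 0 0 -0.08 0 0 0; 1 0 0 -0.11 0 0 0; 1 0 0 -0.12 0 0 0; 1 0 0 -0.12 0 0 0; 1 0 0 -0.12 0 0 0"

```text
time_s: 19.48
eef_pos: [0.5058, 0.3989, 0.1628]
eef_rot: [-0.0, 0.137, 0.991, -0.0]
wrist_force: [-0.0, 0.8, -2.3]
opening: 0.498
grasp_force: 62.7
```

Run:
```python
from h import *
delta([.4363,-.0039,.163],7.7)
o=ctrl.get_obs(); print(np.round(o['q'],2))
s=cam('side'); cv2.imwrite('pics/hold6.png',cv2.resize(s['img'][70:220,170:330],(640,600),interpolation=2)[:,:,::-1])
```

```text
shift mm [-4.250e+01 -4.065e+02 -2.000e-01] turn [-0.  -0.  66.5] | tcp [0.5058 0.3989 0.1628] q6 -0.81 t 19.5
[ 0.48  0.42  1.5   0.    1.22 -0.81]
```

View pics/hold6.png

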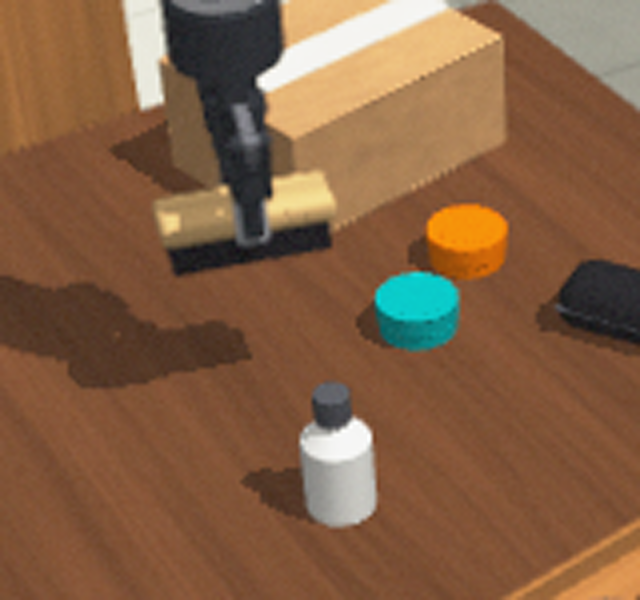

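The brush is held level, bristles down. Carrying it high over the bottle and turning it to the long well.

servo_tool --series "1 -0.003 -0.025 -0.02 0 0 3; 1 -0.007 -0.06 -0.03 0 0 9; 1 -0.011 -0.098 -0.03 0 0 15; 1 -0.015 -0.136 -0.03 0 0 21; 1 -0.019 -0.174 -0.03 0 0 27; 1 -0.023 -0.212 -0.03 0 0 33; 1 -0.027 -0.25 -0.03 0 0 39; 1 -0.031 -0.288 -0.03 0 0 45; 1 -0.035 -0.326 -0.03 0 0 51; 1 -0.038 -0.36 -0.02 0 0 57; 1 -0.041 -0.39 -0.01 0 0 63; 1 -0.0425 -0.4065 0 0 0 66.5"

```text
time_s: 20.53
eef_pos: [0.4345, -0.006, 0.1609]
eef_rot: [-0.001, 0.66, 0.751, -0.001]
wrist_force: [0.3, -1.3, -1.7]
opening: 0.496
grasp_force: 62.7
```

servo_tool --series "1 0 0 0.02 0 0 0; 1 0 0 0.04 0 0 0; 1 0 0 0.06 0 0 0; 1 0 0 0.075 0 0 0; 1 0 0 0.08 0 0 0; 1 0 0 0.08 0 0 0; 1 0 0 0.08 0 0 0"

```text
time_s: 21.12
eef_pos: [0.4359, -0.0035, 0.0826]
eef_rot: [-0.001, 0.658, 0.753, -0.0]
wrist_force: [0.8, 0.1, -0.2]
opening: 0.502
grasp_force: 62.7
```

Run:
```python
from h import *
delta([.4363,-.0039,.055],7.7)
s=cam('side'); cv2.imwrite('pics/hold7.png',cv2.resize(s['img'][170:320,220:400],(720,600),interpolation=2)[:,:,::-1])
```

```text
shift mm [-0.5  0.4 27.6] turn [-0.1 -0.1  0.1] | tcp [ 0.4359 -0.0035  0.0826] q6 -0.42 t 21.1
```

View pics/hold7.png

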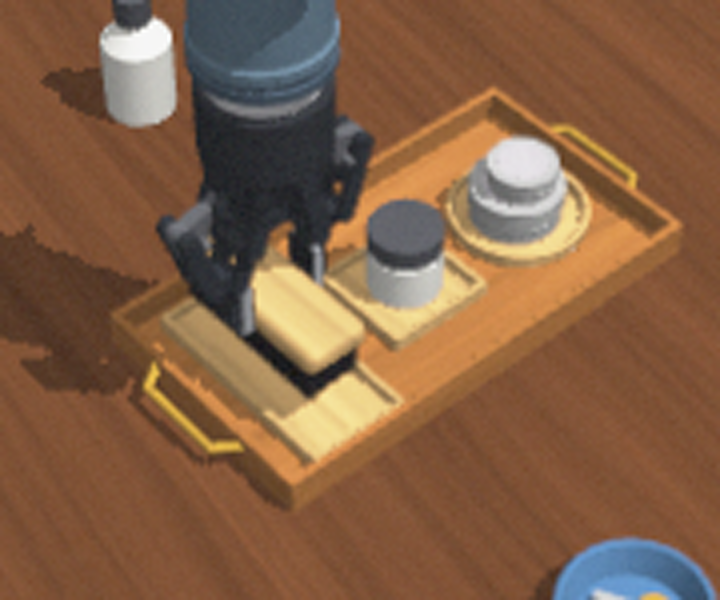

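The brush is over the long well and lined up with it. Lowering.

servo_tool --series "1 0 0 0.012 0 0 0; 1 0 0 0.02 0 0 0; 1 0 0 0.025 0 0 0; 1 0 0 0.027 0 0 0; 1 0 0 0.027 0 0 0; 1 0 0 0.027 0 0 0"

```text
time_s: 21.67
eef_pos: [0.4367, -0.0038, 0.0565]
eef_rot: [0.0, 0.658, 0.753, 0.0]
wrist_force: [0.5, 0.2, -1.5]
opening: 0.498
grasp_force: 62.7
```

servo_tool --series "1 0 0 0.002 0 0 0; 1 0 0 0.002 0 0 0; -1 0 0 0.002 0 0 0; -1 0 0 0.002 0 0 0; -1 0 0 0.002 0 0 0; -1 0 0 0.002 0 0 0; -1 0 0 0.002 0 0 0; -1 0 0 -0.02 0 0 0; -1 0 0 -0.05 0 0 0; -1 0 0 -0.09 0 0 0; -1 0 0 -0.12 0 0 0; -1 0 0 -0.15 0 0 0"

```text
time_s: 22.67
eef_pos: [0.4365, -0.0037, 0.2083]
eef_rot: [0.0, 0.658, 0.753, 0.0]
wrist_force: [0.7, -0.9, -0.4]
opening: 1.001
grasp_force: 0.0
```

servo_tool --series "-1 0.03 0 0 0 0 0; -1 0.07 0 0 0 0 0; -1 0.11 0 0 0 0 0; -1 0.15 0 0 0 0 0; -1 0.19 0 0 0 0 0; -1 0.22 0 0 0 0 0; -1 0.25 0 0 0 0 0; -1 0.25 0 0 0 0 0; -1 0.25 0 0 0 0 0; -1 0.25 0 0 0 0 0"

```text
time_s: 23.5
eef_pos: [0.4026, 0.2438, 0.2061]
eef_rot: [0.0, 0.657, 0.754, -0.0]
wrist_force: [0.2, 0.3, 0.0]
opening: 0.995
grasp_force: 0.0
```

Run:
```python
from h import *
c=cam('top'); W=cloud(c)
for n,s,z in [('small',(323,192),.054),('large',(323,194),.036),('jar',(328,235),.058),('brush',(336,279),.049),('bottle',(216,257),.094),('sqtin',(449,308),.026),('clothes',(520,235),.038)]:
    try:
        r,zz=blob(c,W,s,z,.005); print(n,np.round(r[0],4),np.round(r[1],4),round(r[2],1),round(float(zz),4))
    except Exception as e: print(n,e)
save(c,'end.png'); print(ctrl.get_obs()['eef_pos'])
```

```text
small [0.6321 0.0189] [0.0423 0.0425] 89.8 0.0547
large [0.6311 0.0201] [0.0587 0.059 ] 89.8 0.0367
jar [0.5372 0.0069] [0.0442 0.0442] 89.9 0.0594
brush [ 0.437 -0.005] [0.0436 0.1192] 8.0 0.0493
bottle [0.4868 0.2517] [0.0246 0.0228] 45.3 0.0959
sqtin [ 0.3692 -0.2662] [0.0613 0.0604] 32.3 0.0268
clothes [ 0.5081 -0.4254] [0.1491 0.0436] 0.0 0.0384
[0.40287354 0.24333032 0.20614751]
```

View pics/end.png

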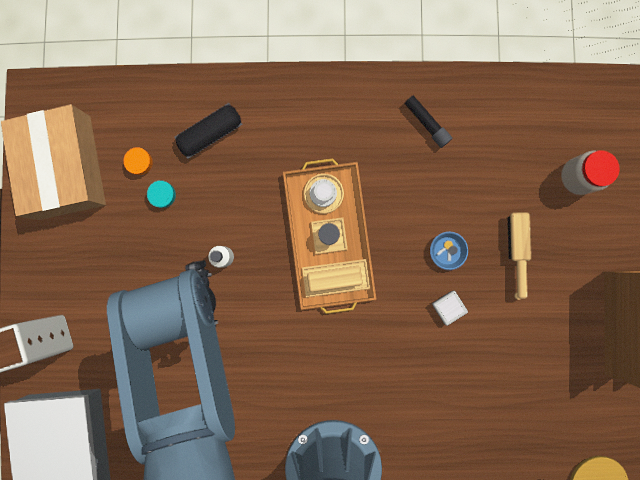

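All four parts are in place, within about 4 mm and at the right heights: stack at (323,192), jar at (328,235), brush at (336,278). The look-alikes have not moved and the arm is clear.

```bash
python3 -c "
from bench import ctrl; print(ctrl.hand_in())"
```

```text
the job is handed in; nothing more can be done
None
```

The shoe-care kit is packed and handed in at about 24 s: brush, jar and both tins measured within about 4 mm of their places, and the look-alikes did not move; the hand-in returned no verdict.

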